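# Hold the chocolate block against the fence with the pusher

## Task

Lift the hand pusher up and off its two-pronged hook, set its lip behind the dark chocolate block on the white board and slide the block away until its long side lies flush along the steel fence. Finish still holding the pusher, without letting go, while one steady diagonal push of about 10 N forward and 10 N down through it keeps the block pressed both against the fence and down on the board. Touch the block with nothing but the pusher, and leave the other things where they are.

Things in the scene. Friction and masses are not known exactly. Their poses are not given: they have to be found in the camera images.
- pusher: hand pusher, 0.32 kg, white, blue handle bar and lip. Origin at the height of the lip's bottom edge, straight below the bar's centre. +x: pushing direction, y along bar and lip, z up. White sole plate: x -22 to +56 mm, 124 mm wide, underside z 20, top z 32 mm. Hangs level by its bar on the stand's prongs, lip bottom 45 mm above the table, axes as the stand's
- pusher_grip (a point): centre of the pusher's handle bar: square 22 x 22 mm, 124 mm long, z 72 to 94 mm in the pusher (centre 83), on end posts 100 mm apart with an open window 40 mm high between bar and sole. Grip it here from above, across its 22 mm (fingers closing along the pusher's x), between the prongs. Axes as the pusher's
- pusher_lip (a point): lower edge of the pushing face of the blue lip, middle of its width: at x -10, z 0 mm in the pusher. The lip is 12 mm thick (behind this face), 124 mm wide and reaches 20 mm below the sole; with the sole on the block it ends 10 mm above the board
- stand: steel hook stand, fixed. Origin on the table below the hanging bar's centre, z up. Two level prongs 8 mm thick at y +-36 mm, upper faces 117 mm above the table, run from posts at x +78 mm (118 mm high) towards -x and end at x -24 mm in tips turned up 10 mm. Foot plate 150 x 150 x 12 mm, centred at x +30 mm
- stand_hook (a point): where the bar's centre hangs, 128 mm above the table; axes as the stand's. To free the pusher lift it 12 to 30 mm (higher, its sole hits the prongs from below), then draw it at least 90 mm along the stand's -x, until the sole is out from under the tips, before raising it further
- block_center (a point): centre of the dark chocolate block, 80 (x) x 130 (y) x 30 mm (z), about 0.4 kg, loose on the board between robot and fence, 25 to 75 mm short of the fence, up to 0.2 rad crooked to it; x across the block (nearly towards the fence), y along its long side. It takes roughly 2 to 6 N to slide
- block: the same chocolate block, origin at the centre of its underside
- board: white portioning board 300 x 320 mm (x, y) with a steel fence at its far side, fixed to the table. Origin on the table under its centre; x points across the board to the fence, z up. The top is 20 mm above the table
- deck: the white top plate of the board, 14 mm thick, underside 6 mm above the table under the board's centre; same axes as the board
- fence: straight steel fence fixed on the board's far side, 20 mm thick (x), 300 mm long (y), 25 mm high (5 mm lower than the block). Origin at the centre of its underside, on the board's top; its working face is at x -10 mm in its own frame; same axes as the board, x points away from the block
- offcut: bystander: milk chocolate offcut 35 x 28 x 24 mm on a near corner of the board; leave alone. Origin at its underside
- jar: bystander: brown jar with white cap, 70 mm across, 100 mm high; origin at its underside
- spatula: bystander: spatula lying on the table; origin at its underside
- thermometer: bystander: white and blue infrared thermometer lying on its side, about 180 x 140 x 40 mm; origin at the underside of its barrel
Mind the look-alikes: they are no part of the job. Leave any turquoise or yellow look-alike of the pusher alone. What is shaped like the block but blue is not meant.

How it is judged:
On the way:
1. the pusher is held by the gripper, off the hook and clear of the stand (contact force between the fingers and pusher above 2 N and contact force between pusher and stand below 0.05 N and distance between pusher_grip and stand_hook above 0.08 m), for 0.1 s.
At the end, for the whole second after the job is handed in: Gripper holds the pusher (2 N), off the stand, within 0.2 rad of level, on neither board nor fence, pressing the block with over 5 N; block at rest, flat (0.04 rad), along the fence within 0.035 rad and 3.5 mm, bearing on the fence with over 2.5 N and on the board with over 8 N (contact force between the fingers and pusher above 2 N and contact force between pusher and stand below 0.05 N and contact force between pusher and block above 5 N and contact force between block and fence above 2.5 N and contact force between block and deck above 8 N and contact force between pusher and deck below 0.3 N and contact force between pusher and fence below 0.3 N and angle between the y axis of block and the y axis of fence, either way round below 0.035 rad and x of block_center in the frame of fence between -0.0535 and -0.045 m and angle between block_center's own z axis and vertical below 0.04 rad and angle between pusher_grip's own z axis and vertical below 0.2 rad and linear speed of block below 0.01 m/s); the arm keeps its last pose, push and grip.
It fails at once if the robot touches the chocolate block itself (contact force between any of the fingers, the arm and block above 0.5 N).
It fails at once if a bystander is moved by more than 30 mm (distance of any of offcut, jar, spatula, thermometer from where it was at the start of the episode above 0.03 m).
It also fails if it takes over 54 s, if anything falls off the work surface, if the arm or the gripper's body presses on something with over 40 N, if the wrist force passes 120 N, or if a joint passes its speed limit or range.

## Robot

A 6-joint arm with a two-finger parallel gripper is mounted at the origin on the work surface. World frame = base frame: x ahead of the robot, y to its left, z up, the work surface at z = 0. Lengths are in m, angles in rad, forces in N, time in s.
With the tool pointing down it reaches from about 0.35 to 0.775 m from the base axis. Payload 5.5 kg.
Tool frame: the origin (TCP) lies where the fingers leave the gripper's body, on its centre line; the fingertips stand 73 mm ahead of it and the grasp point (between the pads) lies 54 mm ahead of it; z points along the fingers, y is the direction in which the jaws open and shut (so a half turn about z gives the same grasp; the last joint's range is limited). The gripper opens to 85 mm and grips with 20 to 120 N. Pads are 22 mm wide; open, the fingers measure 114 mm over their backs; the gripper's body (76 mm by 85 mm) begins 54 mm behind the grasp point. The pads swing forward as they close: fully open they stand 13 mm farther back than shut.
Start: joints at [-1.405, 0.313, 0.046, 1.304, 0, 1.431], TCP at [0.173, -0.548, 0.304] pointing down, gripper open.
Joint ranges: [-2.76, 2.76], [-0.86, 1.69], [-1.03, 1.26], [-2.2, 2.34], [-1.47, 1.5], [-3.14, 3.14]. Speed limits (rad/s): [2.57, 2.57, 3.14, 3.14, 3.14, 3.14].

## Interface

Orientations are given as a unit quaternion [w, x, y, z].
In Python, from workcell import env, read_camera, job, cut_out gives the robot as it stands.
- The arm moves only by the tool servo_tool, never from a script. Its argument "deltas" is a list of rows, each an object of numbers: "dx", "dy", "dz": the shift along the world's x, y, z in mm; "rx", "ry", "rz": the turn, a rotation vector about the world's x, y, z in rad; "fingers": the closure, from -1 (fully open) to 1 (shut). A call has 1 to 8 rows; each row shifts and turns the commanded pose from where the row before left it; what a row does not reach is not made up. A row lasts 1/10 s, in which the tool goes at most 50 mm and 8.59 degrees, less where a joint would pass 70% of its speed; a pose out of reach is approached as far as the arm can. A call is refused whole if a number of a shift passes 50 or a number of a turn 0.15, either way. A call with a gripper value outside its range is refused whole. The fingers move at their own pace and stop on an object; "newtons" is the grip in N (left out, the last holds). Time passes only in rows, so rows that do not move let the fingers close. It gives the time, the measured TCP pose, the force and the opening at its end, in the units of the state.
- env.get_state(): the state, without advancing time (a new reading comes with each control period).
- read_camera(name): name is "scene" or "top"; returns a dict with "img" (384x512x3 uint8, red, green, blue), "intrinsics" (3x3 intrinsics, pixels), "extrinsics" (4x4, takes a point from camera to world coordinates). Camera axes: x right, y down, z forward; pixel columns grow to the right and rows downward; lengths in m; the calibration is good to about 2 mm. A picture is of the moment at which its call begins. There is no depth.
- job.hand_in(): hands the job in, once; it reports no verdict.
Trained networks look in the newest picture that a camera, given by its name, has taken for a name from the list of things; names that differ only in an ending like _2 or _b are one class to them, and where a whole thing is asked for, a point or a joint stands for the part that bears it (a point fixed in the world has none). Each returns a list of dicts, best first, with "confidence" (0 to 1); they miss things now and then, are a little off and sometimes report something else, mostly with a low value. They report only what shows in the picture. A call takes as long as a camera call. They do not tell look-alikes from the thing itself.
- cut_out(target, camera): "region" (384x512 bool, what is visible of it) and "extent" ([left, top, right, bottom] in pixels, round what is visible of it).
The state is a dict: "clock": time; "joint_pos": joint angles; "qvel": joint speeds; "tau": joint torques, N m; "tcp_pos": TCP position; "orientation": TCP orientation; "wrist_force": force on the tool from outside, world axes, zero at the start; "ft_torque": the same for the moment, N m; "finger_gap": finger opening in m.
Only numpy, scipy, OpenCV 4.12 (cv2) and the standard library are available. Lean on these libraries where they do the work, as an engineer would, in place of code of your own. Each camera call takes 0.05 s, during which the arm holds its last target. There are 200 camera calls.

## Working session

There is one attempt and no reset: what is moved stays moved. The work goes in short steps, Python scripts to look and compute and a tool call to move; the robot and the scene stay as the last step left them, time stands still between calls to the robot, and variables do not carry over. Pictures are saved under pics/ and viewed, about 8 in all and at most 12, crops included, and the job is handed in when it is done.

Besides the shell and the picture viewer there is one more tool, called after ">>>" as a command line: name --argument value ..., lists and objects as JSON in quotes. servo_tool: Moves the arm, as the interface text tells. Its arguments: {"type":"object","properties":{"deltas":{"type":"array"},"newtons":{"type":"number"}},"required":["deltas"]}

```bash
mkdir -p pics; ls; python3 - <<'E'
from workcell import env, read_camera, job, cut_out
import cv2,numpy as np,pickle
ims=[]
out={}
for c in ("scene","top"):
    r=read_camera(c); out[c]=r; ims.append(r["img"])
    for n in ["pusher","stand","block","board","fence","offcut","jar","thermometer","spatula"]:
        for d in cut_out(n,c)[:3]: 
            print(c,n,round(d["confidence"],2),d["extent"],int(d["region"].sum()))
            out.setdefault((c,n),[]).append(d)
    print(np.round(r["intrinsics"],1).tolist(),np.round(r["extrinsics"],3).tolist())
    cv2.imwrite(f"pics/{c}0.png",cv2.resize(r["img"][...,::-1],(800,600),interpolation=cv2.INTER_CUBIC))
pickle.dump(out,open("o.pkl","wb"))
s=env.get_state();print(s)
E
```

```text
pics
scene pusher 0.96 [326.8, 229.0, 383.2, 269.3] 1475
scene pusher 0.68 [234.3, 221.6, 287.2, 267.5] 1480
scene pusher 0.6 [269.6, 264.4, 329.2, 330.0] 1865
scene stand 0.55 [255.9, 277.1, 336.6, 356.4] 2381
scene block 0.62 [246.2, 127.8, 275.6, 155.9] 660
scene block 0.56 [154.9, 178.1, 203.0, 211.3] 1032
scene block 0.47 [316.6, 319.5, 410.7, 384.0] 1360
scene board 0.92 [118.4, 152.2, 258.3, 254.4] 6258
scene fence 0.59 [118.7, 191.5, 186.6, 249.1] 778
scene offcut 0.48 [230.1, 190.4, 248.4, 204.9] 144
scene jar 0.9 [192.7, 113.8, 217.2, 145.6] 599
scene thermometer 0.79 [371.5, 277.9, 450.6, 334.2] 1946
scene spatula 0.73 [316.9, 318.9, 411.2, 384.0] 1444
[[410.3, 0.0, 261.3], [0.0, 410.3, 198.2], [0.0, 0.0, 1.0]] [[-0.762, 0.485, -0.43, 0.969], [0.648, 0.554, -0.523, 0.631], [-0.016, -0.677, -0.736, 0.967], [0.0, 0.0, 0.0, 1.0]]
top pusher 0.98 [150.8, 144.4, 193.9, 172.4] 875
top pusher 0.95 [221.0, 168.4, 260.6, 196.8] 802
top pusher 0.86 [168.9, 215.6, 204.9, 257.0] 746
top stand 0.67 [152.4, 132.7, 200.0, 179.2] 1095
top block 0.88 [306.6, 142.5, 353.2, 175.4] 942
top bl
[... 621 characters left out ...]
k': 1.0, 'joint_pos': array([-1.40460238e+00,  3.13215725e-01,  4.61042356e-02,  1.30361446e+00,
       -1.44298719e-05,  1.43117743e+00]), 'qvel': array([ 3.70995076e-04,  4.35416855e-04,  5.81145792e-04,  2.37233837e-03,
       -3.05743686e-04,  6.59962830e-05]), 'tau': array([-1.32099790e-04, -4.80470645e+01,  2.98819810e+01,  2.97215820e-04,
       -1.21120056e-04,  2.00702192e-05]), 'tcp_pos': array([ 0.1730968 , -0.54835947,  0.30391596]), 'orientation': array([ 3.52824482e-05,  9.88332572e-01,  1.52311280e-01, -6.74672895e-06]), 'wrist_force': array([-0.56487035, -0.56486775, -0.07214117]), 'ft_torque': array([ 0.01258129,  0.01444502, -0.00443794]), 'finger_gap': 0.08498151232984488}
```

View pics/scene0.png

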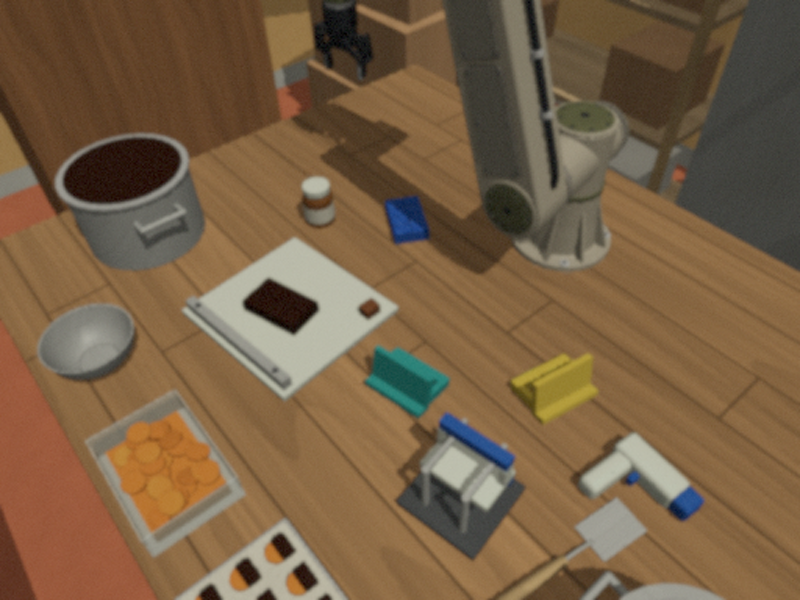

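View pics/top0.png

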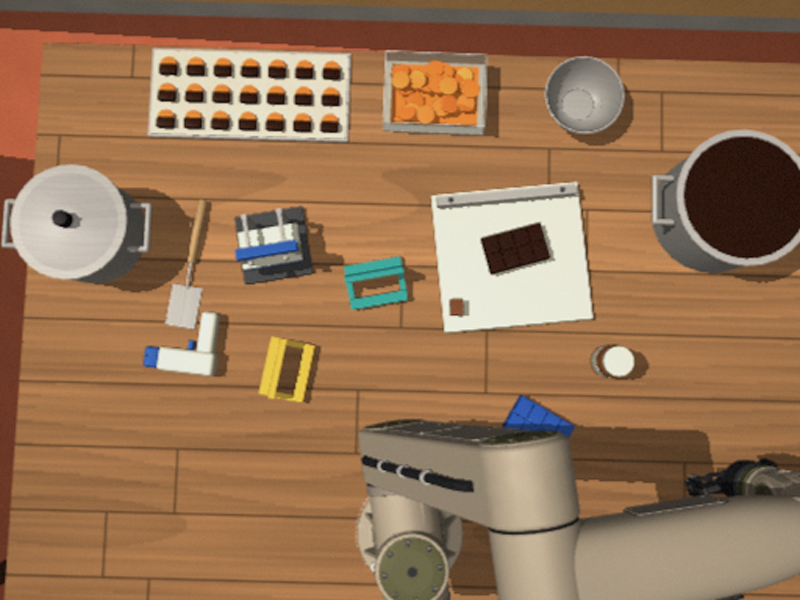

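The scene view shows three pusher-shaped things (800x600 pixels): white with a blue bar on the hook stand (478,445), turquoise on the table (405,380), yellow (555,388). The one on the stand matches the description. The dark block is on the board at (280,305); the blue one at (407,220) is the decoy. In the top view the bar is at (268,250), the block at (516,248), the fence at the top, and the offcut at (457,307). Next I fit box outlines to colour masks in both cameras.

```bash
cat > h.py <<'E'
import numpy as np,cv2
from scipy.optimize import minimize
S=8
def proj(r,P):
    E=np.linalg.inv(r["extrinsics"]); p=(E[:3,:3]@np.atleast_2d(P).T).T+E[:3,3]
    q=(r["intrinsics"]@p.T).T; return q[:,:2]/q[:,2:]
def box(x,y,yaw,b):
    c,s=np.cos(yaw),np.sin(yaw)
    return np.array([[x+c*u-s*v,y+s*u+c*v,w] for u in b[0] for v in b[1] for w in b[2]])
def render(r,P,win):
    q=(proj(r,P)-np.array(win[:2])+.5)*S*16
    m=np.zeros(((win[3]-win[1])*S,(win[2]-win[0])*S),np.uint8)
    cv2.fillConvexPoly(m,cv2.convexHull(np.round(q-8).astype(np.int32)),1,shift=4)
    return cv2.resize(m.astype(np.float32),None,fx=1/S,fy=1/S,interpolation=cv2.INTER_AREA)
def fit(obs,boxes,x0):
    # obs: list of (r, mask, win); boxes: list of extents
    def cost(p):
        c=0
        for r,m,w in obs:
            t=np.max([render(r,box(*p,b),w) for b in boxes],axis=0)
            c+=np.abs(t-m[w[1]:w[3],w[0]:w[2]]).sum()/m.sum()
        return c
    best=min((minimize(cost,[x0[0],x0[1],a],method="Nelder-Mead",options=dict(initial_simplex=[[x0[0],x0[1],a],[x0[0]+.02,x0[1],a],[x0[0],x0[1]+.02,a],[x0[0],x0[1],a+.1]],xatol=1e-4,fatol=1e-5)) for a in (x0[2]-.12,x0[2]+.12)),key=lambda m:m.fun)
    return best.x,best.fun
def back(r,px,z):
    d=r["extrinsics"][:3,:3]@np.linalg.inv(r["intrinsics"])@[px[0],px[1],1]; o=r["extrinsics"][:3,3]
    return o+d*(z-o[2])/d[2]
E
cat > m.py <<'E'
from h import *; import pickle
o=pickle.load(open("o.pkl","rb")); T,C=o["top"],o["scene"]
def hsv(r): return cv2.cvtColor(r["img"],cv2.COLOR_RGB2HSV).astype(int)
def blob(m,seed):
    n,l,st,ce=cv2.connectedComponentsWithStats(m.astype(np.uint8)); 
    k=min(range(1,n),key=lambda i:np.hypot(*(ce[i]-seed))-.02*st[i,4]); return (l==k)
def run(name,fm,seeds,wins,boxes,x0z,yaw):
    obs=[];x0=None
    for r,s,w in zip((T,C),seeds,wins):
        m=blob(fm(hsv(r)),s).astype(np.float32); ys,xs=np.nonzero(m)
        if x0 is None: x0=back(r,(xs.mean(),ys.mean()),x0z)
        obs.append((r,m,w)); 
    res={}
    for k,ob in (("both",obs),("top",obs[:1]),("scene",obs[1:])):
        p,f=fit(ob,boxes,(x0[0],x0[1],yaw)); print(name,k,[int(q[1].sum()) for q in ob],np.round(p,4),round(f,3))
blue=lambda h:(h[...,0]>100)&(h[...,0]<130)&(h[...,1]>150)&(h[...,2]>50)
dark=lambda h:(h[...,2]<95)
white=lambda h:(h[...,1]<60)&(h[...,2]>140)
k=512/800
run("bar",blue,[(268*k,250*k),(478*k,441*k)],[(140,140,205,185),(270,250,340,310)],[((-.011,.011),(-.062,.062),(.117,.139))],.139,0.1)
run("block",dark,[(516*k,248*k),(280*k,305*k)],[(295,130,365,185),(145,165,215,225)],[((-.04,.04),(-.065,.065),(.02,.05))],.05,0.2)
run("board",lambda h:(cv2.morphologyEx(((h[...,1]<70)&(h[...,2]>60)|(h[...,2]<95)).astype(np.uint8),cv2.MORPH_OPEN,np.ones((3,3)))>0),[(513*k,256*k),(290*k,310*k)],[(265,105,390,222),(105,140,265,262)],[((-.15,.15),(-.16,.16),(.006,.02)),((.13,.15),(-.15,.15),(.02,.045))],.02,0.05)
E
python3 m.py
python3 - <<'E'
import pickle,cv2,numpy as np
o=pickle.load(open("o.pkl","rb"))
a=cv2.resize(o["scene"]["img"][225:365,240:400,::-1],(480,420),interpolation=cv2.INTER_CUBIC)
b=cv2.resize(o["top"]["img"][125:185,140:210,::-1],(320,420)[:2],interpolation=cv2.INTER_CUBIC)
cv2.imwrite("pics/crop.png",np.hstack([a,b]))
E
```

```text
bar both [248, 451] [0.5758 0.3047 0.1567] 0.896
bar top [248] [0.5753 0.3067 0.1656] 0.343
bar scene [451] [0.5766 0.3015 0.1118] 0.537
block both [943, 10433] [ 0.6074 -0.2079  0.2976] 0.171
block top [943] [ 0.6075 -0.2079  0.2959] 0.065
block scene [10433] [ 0.4144 -0.4329  0.6022] 0.0
board both [23810, 32071] [ 0.0594 -0.3467 -0.0601] 0.0
board top [23810] [ 0.0509 -0.3513 -0.07  ] 0.0
board scene [32071] [ 0.0594 -0.3467 -0.0601] 0.0
```

View pics/crop.png

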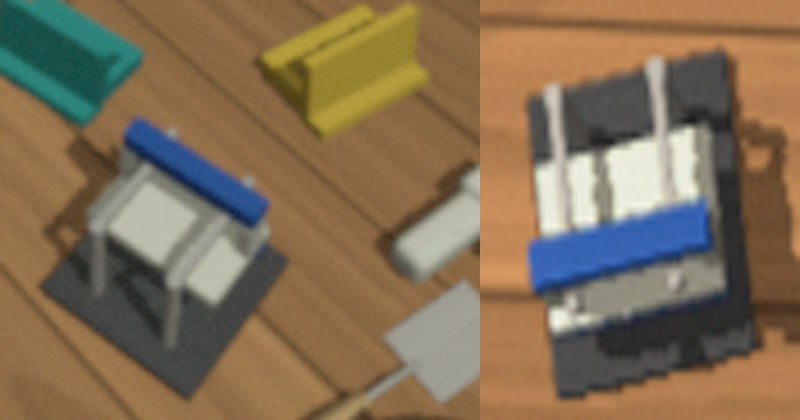

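The crop confirms the white pusher with the blue bar on the steel hook. The posts are on the far side (+x), and the tips face the robot. My blob selection was poor for the block and board, so I'll fix that.

```bash
python3 - <<'E'
s=open("m.py").read()
s=s.replace("k=min(range(1,n),key=lambda i:np.hypot(*(ce[i]-seed))-.02*st[i,4])","k=min((i for i in range(1,n) if st[i,4]>100),key=lambda i:np.hypot(*(ce[i]-seed)))")
s=s.replace("        obs.append((r,m,w)); ","        g=np.zeros_like(m); g[w[1]:w[3],w[0]:w[2]]=m[w[1]:w[3],w[0]:w[2]]; m=g; obs.append((r,m,w)); print([xs.min(),ys.min(),xs.max(),ys.max()])")
s=s.replace("lambda h:(h[...,2]<95)\n","lambda h:(h[...,2]<110)\n")
i=s.index('run("board"')
s=s[:i]+'''
for r,kk in ((T,"top"),(C,"scene")):
    d=o[(kk,"board")][0]["region"].astype(np.uint8)
    m=cv2.morphologyEx(np.pad(d,30),cv2.MORPH_CLOSE,np.ones((15,15)))[30:-30,30:-30].astype(np.float32)
    w=(265,105,390,222) if kk=="top" else (105,140,270,265)
    x0=back(r,np.argwhere(m).mean(0)[::-1],.02)
    for nm,bx in (("board+f",[((-.15,.15),(-.16,.16),(.006,.02)),((.13,.15),(-.15,.15),(.02,.045))]),("board",[((-.15,.15),(-.16,.16),(.006,.02))])):
        p,f=fit([(r,m,w)],bx,(x0[0],x0[1],.05)); print(nm,kk,np.round(p,4),round(f,3))
'''
open("m.py","w").write(s)
E
python3 m.py
```

```text
[np.int64(151), np.int64(154), np.int64(189), np.int64(166)]
[np.int64(282), np.int64(266), np.int64(327), np.int64(299)]
bar both [248, 451] [0.5758 0.3047 0.1567] 0.896
bar top [248] [0.5753 0.3067 0.1656] 0.343
bar scene [451] [0.5766 0.3015 0.1118] 0.537
[np.int64(308), np.int64(143), np.int64(351), np.int64(175)]
[np.int64(156), np.int64(179), np.int64(203), np.int64(213)]
block both [956, 972] [ 0.6076 -0.2085  0.2861] 0.189
block top [956] [ 0.6075 -0.2081  0.2896] 0.053
block scene [972] [ 0.609  -0.2116  0.2572] 0.128
board+f top [ 0.591  -0.2012  0.1188] 0.135
board top [ 0.5936 -0.201   0.1204] 0.128
board+f scene [ 0.5935 -0.2045  0.1166] 0.15
board scene [ 0.5939 -0.2047  0.1172] 0.15
```

>>> servo_tool --deltas '[{"dx": 35,"dy": 31,"rz": 0.14},{"dx": 35,"dy": 31,"rz": 0.14},{"dx": 35,"dy": 31,"rz": 0.14},{"dx": 35,"dy": 31,"rz": 0.14},{"dx": 35,"dy": 31,"rz": 0.14},{"dx": 35,"dy": 31,"rz": 0.14},{"dx": 35,"dy": 31,"rz": 0.14},{"dx": 30,"dy": 31,"rz": 0.14}]'

```text
invalid input at $.deltas[0]: expected keys dx, dy, dz, rx, ry, rz, fingers
```

```bash
cat > m2.py <<'E'
exec(open("m.py").read().split("k=512")[0])
k=512/800
lb=lambda h:(h[...,0]>100)&(h[...,0]<130)&(h[...,1]>110)
run("bar",lb,[(268*k,250*k),(478*k,441*k)],[(140,140,205,185),(270,250,340,310)],[((-.011,.011),(-.062,.062),(.117,.139))],.139,0.1)
# sole: white region check in top via PCA of the bar mask
for r,s in ((T,(268*k,250*k)),(C,(478*k,441*k))):
    m=blob(lb(hsv(r)),s); print(cv2.minAreaRect(np.argwhere(m)[:,::-1].astype(np.float32)))
E
python3 m2.py
```

```text
[np.int64(151), np.int64(154), np.int64(190), np.int64(166)]
[np.int64(282), np.int64(265), np.int64(328), np.int64(299)]
bar both [273, 512] [0.5762 0.3054 0.1734] 0.596
bar top [273] [0.5759 0.3063 0.186 ] 0.221
bar scene [512] [0.5771 0.3012 0.1565] 0.362
((170.38082885742188, 159.7611541748047), (7.0380730628967285, 39.298561096191406), 80.83765411376953)
((304.4922790527344, 282.2369689941406), (52.15260314941406, 10.164878845214844), 32.82853698730469)
```

>>> servo_tool --deltas '[{"dx": 35,"dy": 31,"dz": 0,"rx": 0,"ry": 0,"rz": 0.14,"fingers": -1},{"dx": 35,"dy": 31,"dz": 0,"rx": 0,"ry": 0,"rz": 0.14,"fingers": -1},{"dx": 35,"dy": 31,"dz": 0,"rx": 0,"ry": 0,"rz": 0.14,"fingers": -1},{"dx": 35,"dy": 31,"dz": 0,"rx": 0,"ry": 0,"rz": 0.14,"fingers": -1},{"dx": 35,"dy": 31,"dz": 0,"rx": 0,"ry": 0,"rz": 0.14,"fingers": -1},{"dx": 35,"dy": 31,"dz": 0,"rx": 0,"ry": 0,"rz": 0.14,"fingers": -1},{"dx": 35,"dy": 31,"dz": 0,"rx": 0,"ry": 0,"rz": 0.14,"fingers": -1},{"dx": 35,"dy": 31,"dz": 0,"rx": 0,"ry": 0,"rz": 0.14,"fingers": -1}]'

```text
clock: 1.8
tcp_pos: [0.4543, -0.2989, 0.3042]
orientation: [0.0, 0.755, 0.656, 0.0]
wrist_force: [1.3, -0.4, 0.2]
finger_gap: 0.0856
```

>>> servo_tool --deltas '[{"dx": 10,"dy": 48,"dz": 0,"rx": 0,"ry": 0,"rz": 0.1,"fingers": -1},{"dx": 10,"dy": 48,"dz": 0,"rx": 0,"ry": 0,"rz": 0.1,"fingers": -1},{"dx": 10,"dy": 48,"dz": 0,"rx": 0,"ry": 0,"rz": 0.117,"fingers": -1},{"dx": 10,"dy": 48,"dz": 0,"rx": 0,"ry": 0,"rz": 0,"fingers": -1},{"dx": 10,"dy": 48,"dz": 0,"rx": 0,"ry": 0,"rz": 0,"fingers": -1},{"dx": 10,"dy": 48,"dz": 0,"rx": 0,"ry": 0,"rz": 0,"fingers": -1},{"dx": 10,"dy": 48,"dz": 0,"rx": 0,"ry": 0,"rz": 0,"fingers": -1},{"dx": 10,"dy": 48,"dz": 0,"rx": 0,"ry": 0,"rz": 0,"fingers": -1}]'

```text
clock: 2.6
tcp_pos: [0.5332, 0.0857, 0.3042]
orientation: [0.0, 0.644, 0.765, 0.0]
wrist_force: [0.4, -0.1, -1.0]
finger_gap: 0.0849
```

>>> servo_tool --deltas '[{"dx": 8.6,"dy": 44,"dz": 0,"rx": 0,"ry": 0,"rz": 0,"fingers": -1},{"dx": 8.6,"dy": 44,"dz": 0,"rx": 0,"ry": 0,"rz": 0,"fingers": -1},{"dx": 8.6,"dy": 44,"dz": 0,"rx": 0,"ry": 0,"rz": 0,"fingers": -1},{"dx": 8.6,"dy": 44,"dz": 0,"rx": 0,"ry": 0,"rz": 0,"fingers": -1},{"dx": 8.6,"dy": 43,"dz": 0,"rx": 0,"ry": 0,"rz": 0,"fingers": -1},{"dx": 0,"dy": 0,"dz": -30,"rx": 0,"ry": 0,"rz": 0,"fingers": -1},{"dx": 0,"dy": 0,"dz": -20,"rx": 0,"ry": 0,"rz": 0,"fingers": -1},{"dx": 0,"dy": 0,"dz": 0,"rx": 0,"ry": 0,"rz": 0,"fingers": -1}]'

```text
clock: 3.4
tcp_pos: [0.5744, 0.3027, 0.2502]
orientation: [-0.002, 0.643, 0.766, -0.003]
wrist_force: [-0.2, 0.1, -0.2]
finger_gap: 0.0853
```

>>> servo_tool --deltas '[{"dx": 0,"dy": 0,"dz": -25,"rx": 0,"ry": 0,"rz": 0,"fingers": -1},{"dx": 0,"dy": 0,"dz": -25,"rx": 0,"ry": 0,"rz": 0,"fingers": -1},{"dx": 0,"dy": 0,"dz": -22,"rx": 0,"ry": 0,"rz": 0,"fingers": -1},{"dx": 0,"dy": 0,"dz": 0,"rx": 0,"ry": 0,"rz": 0,"fingers": -1}]'

```text
clock: 3.8
tcp_pos: [0.5748, 0.3017, 0.1798]
orientation: [-0.001, 0.644, 0.765, -0.002]
wrist_force: [-1.4, 0.2, 0.1]
finger_gap: 0.0852
```

```bash
python3 - <<'E'
from workcell import *
import cv2,numpy as np
a=read_camera("scene")["img"][190:350,220:420,::-1]; b=read_camera("top")["img"][110:210,120:230,::-1]
cv2.imwrite("pics/pre.png",np.hstack([cv2.resize(a,(450,360),interpolation=3),cv2.resize(b,(350,360),interpolation=3)]))
E
```

```text
(no output)
```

View pics/pre.png

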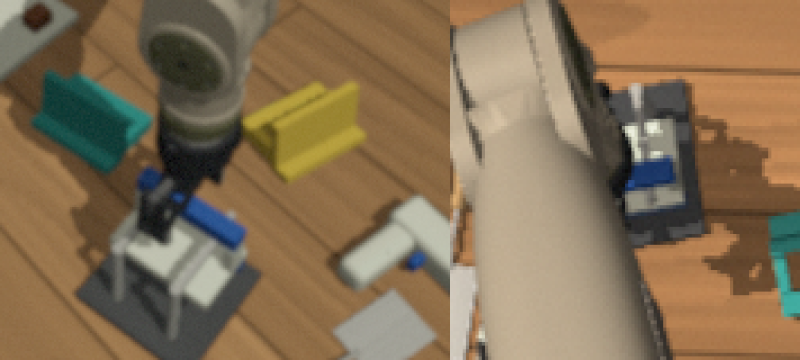

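The finger stands between the prongs on the bar's far side (155,235), and the bar runs (150,180)–(243,235) in the left crop. Closing now.

>>> servo_tool --deltas '[{"dx": 0,"dy": 2,"dz": 2,"rx": 0,"ry": 0,"rz": 0,"fingers": 1},{"dx": 0,"dy": 0,"dz": 0,"rx": 0,"ry": 0,"rz": 0,"fingers": 1},{"dx": 0,"dy": 0,"dz": 0,"rx": 0,"ry": 0,"rz": 0,"fingers": 1},{"dx": 0,"dy": 0,"dz": 0,"rx": 0,"ry": 0,"rz": 0,"fingers": 1},{"dx": 0,"dy": 0,"dz": 0,"rx": 0,"ry": 0,"rz": 0,"fingers": 1},{"dx": 0,"dy": 0,"dz": 0,"rx": 0,"ry": 0,"rz": 0,"fingers": 1},{"dx": 0,"dy": 0,"dz": 0,"rx": 0,"ry": 0,"rz": 0,"fingers": 1},{"dx": 0,"dy": 0,"dz": 0,"rx": 0,"ry": 0,"rz": 0,"fingers": 1}]' --newtons 80

```text
clock: 4.7
tcp_pos: [0.5763, 0.3047, 0.1847]
orientation: [0.0, 0.644, 0.765, 0.0]
wrist_force: [-1.3, -0.3, 5.4]
finger_gap: 0.0204
```

>>> servo_tool --deltas '[{"dx": 0,"dy": 0,"dz": 7,"rx": 0,"ry": 0,"rz": 0,"fingers": 1},{"dx": 0,"dy": 0,"dz": 7,"rx": 0,"ry": 0,"rz": 0,"fingers": 1},{"dx": 0,"dy": 0,"dz": 6,"rx": 0,"ry": 0,"rz": 0,"fingers": 1},{"dx": 0,"dy": 0,"dz": 0,"rx": 0,"ry": 0,"rz": 0,"fingers": 1},{"dx": 0,"dy": 0,"dz": 0,"rx": 0,"ry": 0,"rz": 0,"fingers": 1}]'

```text
clock: 5.2
tcp_pos: [0.5762, 0.3047, 0.2039]
orientation: [0.0, 0.644, 0.765, 0.0]
wrist_force: [-0.1, 0.1, -2.8]
finger_gap: 0.0208
```

```bash
python3 - <<'E'
from workcell import *
import cv2,numpy as np
s=env.get_state();print(s["tcp_pos"],s["wrist_force"],s["ft_torque"],s["finger_gap"])
a=read_camera("scene")["img"][190:350,220:420,::-1]
cv2.imwrite("pics/lift.png",cv2.resize(a,(750,600),interpolation=3))
E
```

```text
[0.57616228 0.30465064 0.20393871] [-0.12612974  0.1219807  -2.78777071] [-0.00264708  0.04757063 -0.04081176] 0.020825204486221743
```

View pics/lift.png

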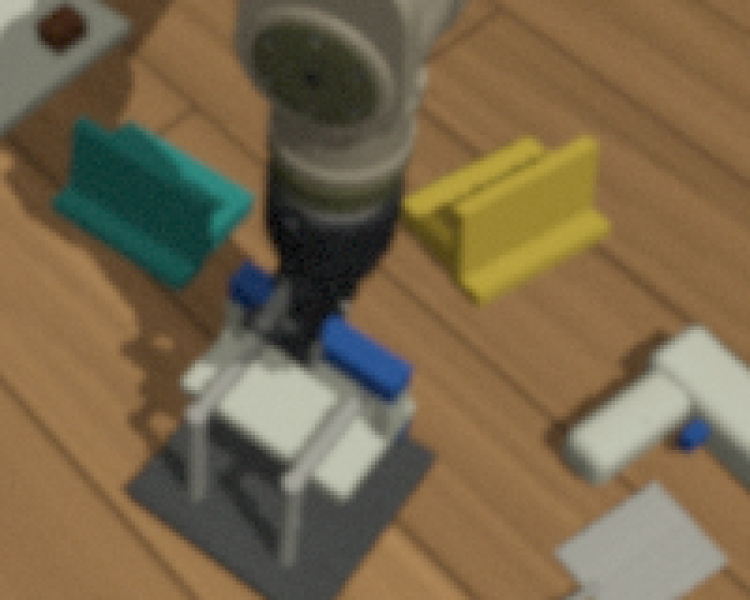

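The pusher is held and level on the bar, and the prongs no longer carry it (wrist −2.8 N, about its weight). Drawing it back along the stand's −x.

>>> servo_tool --deltas '[{"dx": -16,"dy": -2.8,"dz": 0,"rx": 0,"ry": 0,"rz": 0,"fingers": 1},{"dx": -16,"dy": -2.8,"dz": 0,"rx": 0,"ry": 0,"rz": 0,"fingers": 1},{"dx": -16,"dy": -2.8,"dz": 0,"rx": 0,"ry": 0,"rz": 0,"fingers": 1},{"dx": -16,"dy": -2.8,"dz": 0,"rx": 0,"ry": 0,"rz": 0,"fingers": 1},{"dx": -16,"dy": -2.8,"dz": 0,"rx": 0,"ry": 0,"rz": 0,"fingers": 1},{"dx": -16,"dy": -2.8,"dz": 0,"rx": 0,"ry": 0,"rz": 0,"fingers": 1},{"dx": -12,"dy": -2,"dz": 0,"rx": 0,"ry": 0,"rz": 0,"fingers": 1},{"dx": 0,"dy": 0,"dz": 0,"rx": 0,"ry": 0,"rz": 0,"fingers": 1}]'

```text
clock: 6.05
tcp_pos: [0.4664, 0.2856, 0.2038]
orientation: [-0.0, 0.644, 0.765, -0.001]
wrist_force: [0.3, -0.0, -3.7]
finger_gap: 0.0206
```

```bash
python3 - <<'E'
from workcell import *
import cv2,numpy as np,pickle
from h import *
s=env.get_state();print(s["tcp_pos"],s["wrist_force"],s["ft_torque"],s["finger_gap"])
r=read_camera("scene"); t=read_camera("top"); 
pickle.dump((r,t),open("o2.pkl","wb"))
a=cv2.resize(r["img"][150:350,180:400,::-1],(440,400),interpolation=3)
b=cv2.resize(t["img"][100:240,130:380,::-1],(360,400)[:2],interpolation=3)
cv2.imwrite("pics/back.png",np.hstack([a,b]))
E
```

```text
[0.4664118  0.28555473 0.20376488] [ 0.33889606 -0.01768773 -3.71778025] [ 0.03213788 -0.04447127  0.05903572] 0.02064683497108373
```

View pics/back.png

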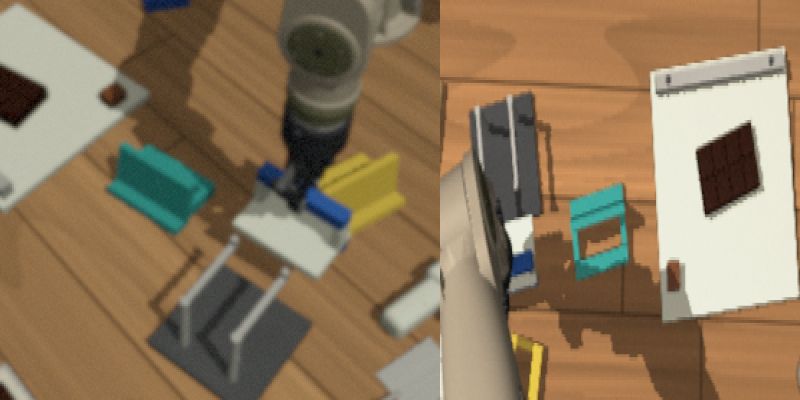

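The pusher is out from under the tips. Raising it and carrying it over to the board, turned to the block's yaw (about 0.285).

>>> servo_tool --deltas '[{"dx": 0,"dy": 0,"dz": 30,"rx": 0,"ry": 0,"rz": 0,"fingers": 1},{"dx": 0,"dy": 0,"dz": 45,"rx": 0,"ry": 0,"rz": 0,"fingers": 1},{"dx": 7,"dy": -20,"dz": 40,"rx": 0,"ry": 0,"rz": 0,"fingers": 1},{"dx": 7,"dy": -40,"dz": 5,"rx": 0,"ry": 0,"rz": 0,"fingers": 1},{"dx": 7,"dy": -46,"dz": 0,"rx": 0,"ry": 0,"rz": 0.02,"fingers": 1},{"dx": 7,"dy": -46,"dz": 0,"rx": 0,"ry": 0,"rz": 0.02,"fingers": 1},{"dx": 7,"dy": -46,"dz": 0,"rx": 0,"ry": 0,"rz": 0.02,"fingers": 1},{"dx": 7,"dy": -46,"dz": 0,"rx": 0,"ry": 0,"rz": 0.02,"fingers": 1}]'

```text
clock: 6.95
tcp_pos: [0.5112, 0.0397, 0.3242]
orientation: [0.001, 0.612, 0.791, 0.0]
wrist_force: [1.2, -0.2, -2.1]
finger_gap: 0.0208
```

>>> servo_tool --deltas '[{"dx": 7,"dy": -46,"dz": 0,"rx": 0,"ry": 0,"rz": 0.02,"fingers": 1},{"dx": 7,"dy": -46,"dz": 0,"rx": 0,"ry": 0,"rz": 0.013,"fingers": 1},{"dx": 7,"dy": -46,"dz": 0,"rx": 0,"ry": 0,"rz": 0,"fingers": 1},{"dx": 7,"dy": -46,"dz": 0,"rx": 0,"ry": 0,"rz": 0,"fingers": 1},{"dx": 7,"dy": -46,"dz": 0,"rx": 0,"ry": 0,"rz": 0,"fingers": 1},{"dx": 7,"dy": -40,"dz": 0,"rx": 0,"ry": 0,"rz": 0,"fingers": 1},{"dx": 0,"dy": 0,"dz": 0,"rx": 0,"ry": 0,"rz": 0,"fingers": 1}]'

```text
clock: 7.65
tcp_pos: [0.5533, -0.2343, 0.3229]
orientation: [0.001, 0.602, 0.798, -0.001]
wrist_force: [-0.7, 0.2, -3.0]
finger_gap: 0.0206
```

```bash
cat > look.py <<'E'
from workcell import *
import sys
from h import *
def run(name):
    s=env.get_state();q=s["orientation"];print(np.round(s["tcp_pos"],4),"yaw",round((2*np.arctan2(q[2],q[1])-np.pi/2+1.57)%3.1416-1.57,4),np.round(s["wrist_force"],2),np.round(s["ft_torque"],2),round(s["finger_gap"],4),s["clock"])
    r=read_camera("scene"); t=read_camera("top")
    if name:
        a=cv2.resize(r["img"][120:280,90:290,::-1],(450,360),interpolation=3)
        b=cv2.resize(t["img"][100:220,265:385,::-1],(350,350),interpolation=3); b=cv2.copyMakeBorder(b,0,10,0,0,0)
        cv2.imwrite(f"pics/{name}.png",np.hstack([a,b]))
    return s,r,t
if __name__=="__main__": run(sys.argv[1])
E
python3 look.py over
```

```text
[ 0.5533 -0.2343  0.3229] yaw 0.2787 [-0.67  0.23 -3.04] [0.04 0.   0.01] 0.0206 7.65
```

View pics/over.png

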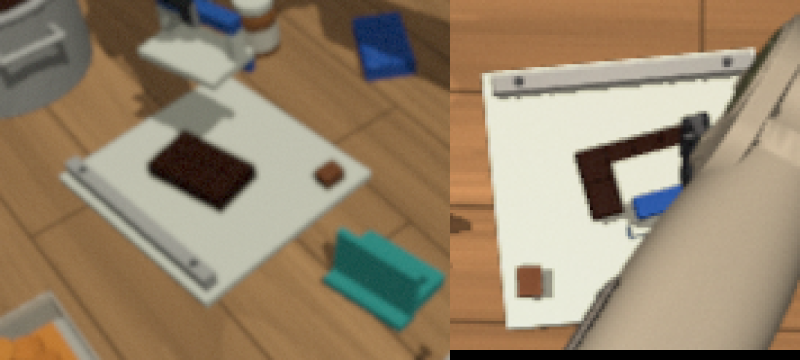

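>>> servo_tool --deltas '[{"dx": -8,"dy": 7,"dz": -30,"rx": 0,"ry": 0,"rz": 0.006,"fingers": 1},{"dx": 0,"dy": 0,"dz": -40,"rx": 0,"ry": 0,"rz": 0,"fingers": 1},{"dx": 0,"dy": 0,"dz": -35,"rx": 0,"ry": 0,"rz": 0,"fingers": 1},{"dx": 0,"dy": 0,"dz": -20,"rx": 0,"ry": 0,"rz": 0,"fingers": 1},{"dx": 0,"dy": 0,"dz": -12,"rx": 0,"ry": 0,"rz": 0,"fingers": 1},{"dx": 0,"dy": 0,"dz": -8,"rx": 0,"ry": 0,"rz": 0,"fingers": 1},{"dx": 0,"dy": 0,"dz": 0,"rx": 0,"ry": 0,"rz": 0,"fingers": 1}]'

```text
clock: 8.45
tcp_pos: [0.5442, -0.2206, 0.1787]
orientation: [-0.0, 0.597, 0.802, 0.0]
wrist_force: [-0.2, -0.2, -2.9]
finger_gap: 0.0206
```

```bash
python3 look.py low
```

```text
[ 0.5442 -0.2206  0.1787] yaw 0.2918 [-0.2  -0.18 -2.87] [ 0.    0.01 -0.01] 0.0206 8.45
```

View pics/low.png

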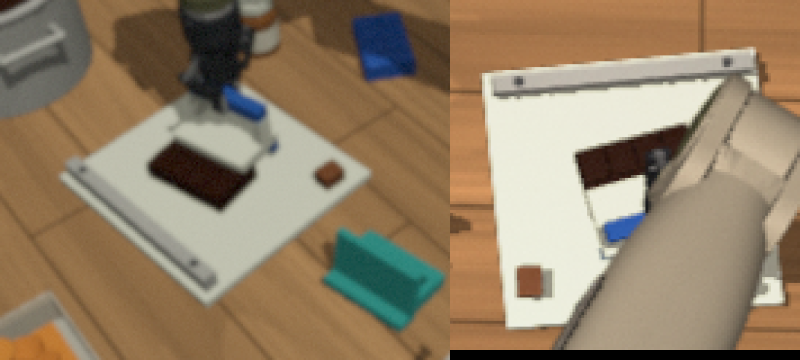

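Pusher and block are well aligned: the sole hovers over the block's rear half and the lip is about 30 mm behind it. Advancing to contact.

>>> servo_tool --deltas '[{"dx": 8,"dy": 2.3,"dz": -2,"rx": 0,"ry": 0,"rz": -0.006,"fingers": 1},{"dx": 8,"dy": 2.3,"dz": -2,"rx": 0,"ry": 0,"rz": 0,"fingers": 1},{"dx": 8,"dy": 2.3,"dz": 0,"rx": 0,"ry": 0,"rz": 0,"fingers": 1},{"dx": 5,"dy": 1.5,"dz": 0,"rx": 0,"ry": 0,"rz": 0,"fingers": 1},{"dx": 4,"dy": 1.2,"dz": 0,"rx": 0,"ry": 0,"rz": 0,"fingers": 1},{"dx": 4,"dy": 1.2,"dz": 0,"rx": 0,"ry": 0,"rz": 0,"fingers": 1},{"dx": 4,"dy": 1.2,"dz": 0,"rx": 0,"ry": 0,"rz": 0,"fingers": 1}]'

```text
clock: 9.25
tcp_pos: [0.5844, -0.2092, 0.1748]
orientation: [-0.001, 0.6, 0.8, -0.001]
wrist_force: [-3.9, -0.9, -1.3]
finger_gap: 0.0205
```

```bash
python3 look.py push1
```

```text
[ 0.5844 -0.2092  0.1748] yaw 0.2846 [-3.87 -0.86 -1.25] [-0.36  0.97  0.01] 0.0205 9.25
```

>>> servo_tool --deltas '[{"dx": 7,"dy": 0.8,"dz": 0,"rx": 0,"ry": 0,"rz": -0.02,"fingers": 1},{"dx": 7,"dy": 0.8,"dz": 0,"rx": 0,"ry": 0,"rz": -0.02,"fingers": 1},{"dx": 7,"dy": 0.8,"dz": 0,"rx": 0,"ry": 0,"rz": -0.02,"fingers": 1},{"dx": 7,"dy": 0.8,"dz": 0,"rx": 0,"ry": 0,"rz": -0.02,"fingers": 1},{"dx": 7,"dy": 0.8,"dz": 0,"rx": 0,"ry": 0,"rz": -0.02,"fingers": 1},{"dx": 7,"dy": 0.8,"dz": 0,"rx": 0,"ry": 0,"rz": -0.02,"fingers": 1},{"dx": 7,"dy": 0.8,"dz": 0,"rx": 0,"ry": 0,"rz": -0.02,"fingers": 1},{"dx": 6,"dy": 0.6,"dz": 0,"rx": 0,"ry": 0,"rz": -0.02,"fingers": 1}]'

```text
clock: 10.15
tcp_pos: [0.6408, -0.2028, 0.1748]
orientation: [0.0, 0.662, 0.749, 0.0]
wrist_force: [-2.2, 0.6, -2.7]
finger_gap: 0.0205
```

```bash
python3 look.py push2
```

```text
[ 0.6408 -0.2028  0.1748] yaw 0.1234 [-2.23  0.58 -2.7 ] [ 0.06  0.59 -0.01] 0.0205 10.15
```

View pics/push2.png

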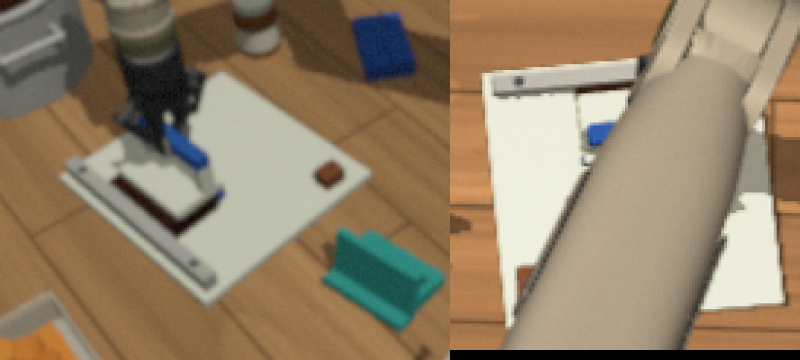

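>>> servo_tool --deltas '[{"dx": 3,"dy": 0.4,"dz": 0,"rx": 0,"ry": 0,"rz": -0.005,"fingers": 1},{"dx": 3,"dy": 0.4,"dz": 0,"rx": 0,"ry": 0,"rz": 0,"fingers": 1},{"dx": 2,"dy": 0.2,"dz": 0,"rx": 0,"ry": 0,"rz": 0,"fingers": 1},{"dx": 0,"dy": 0,"dz": 0,"rx": 0,"ry": 0,"rz": 0,"fingers": 1}]'

```text
clock: 10.65
tcp_pos: [0.6444, -0.2021, 0.1748]
orientation: [-0.003, 0.664, 0.748, -0.003]
wrist_force: [-12.9, -1.1, 3.9]
finger_gap: 0.0209
```

>>> servo_tool --deltas '[{"dx": 1,"dy": 0.1,"dz": 0,"rx": 0,"ry": 0,"rz": 0,"fingers": 1},{"dx": 1,"dy": 0.1,"dz": 0,"rx": 0,"ry": 0,"rz": 0,"fingers": 1},{"dx": 0,"dy": 0,"dz": 0,"rx": 0,"ry": 0,"rz": 0,"fingers": 1}]'

```text
clock: 10.95
tcp_pos: [0.6451, -0.2019, 0.1747]
orientation: [-0.004, 0.664, 0.747, -0.004]
wrist_force: [-15.8, -1.2, 5.5]
finger_gap: 0.0208
```

Contact with the fence, and the arm turns out soft (about 1.5 N per mm). Now I add the downward part and ease off the forward part.

>>> servo_tool --deltas '[{"dx": 0,"dy": 0,"dz": -2,"rx": 0,"ry": 0,"rz": 0,"fingers": 1},{"dx": 0,"dy": 0,"dz": -1,"rx": 0,"ry": 0,"rz": 0,"fingers": 1},{"dx": 0,"dy": 0,"dz": 0,"rx": 0,"ry": 0,"rz": 0,"fingers": 1},{"dx": 0,"dy": 0,"dz": 0,"rx": 0,"ry": 0,"rz": 0,"fingers": 1}]'

```text
clock: 11.35
tcp_pos: [0.645, -0.2021, 0.1717]
orientation: [-0.004, 0.664, 0.747, -0.004]
wrist_force: [-15.3, -1.2, 5.5]
finger_gap: 0.0206
```

```bash
python3 look.py press
```

```text
[ 0.645  -0.2021  0.1717] yaw 0.1175 [-15.33  -1.24   5.49] [-0.44  4.25 -0.26] 0.0206 11.35
```

View pics/press.png

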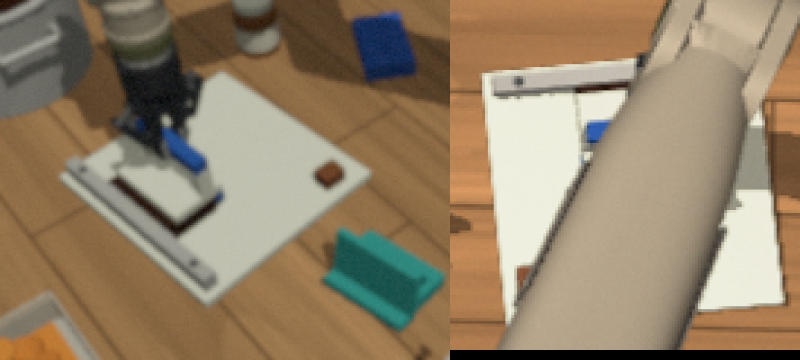

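>>> servo_tool --deltas '[{"dx": -1,"dy": 0,"dz": -2,"rx": 0,"ry": 0,"rz": 0,"fingers": 1},{"dx": -1,"dy": 0,"dz": -1,"rx": 0,"ry": 0,"rz": 0,"fingers": 1},{"dx": 0,"dy": 0,"dz": 0,"rx": 0,"ry": 0,"rz": 0,"fingers": 1},{"dx": 0,"dy": 0,"dz": 0,"rx": 0,"ry": 0,"rz": 0,"fingers": 1}]'

```text
clock: 11.85
tcp_pos: [0.6441, -0.2022, 0.1708]
orientation: [-0.002, 0.664, 0.747, -0.003]
wrist_force: [-15.2, -0.5, 11.3]
finger_gap: 0.0209
```

>>> servo_tool --deltas '[{"dx": 0,"dy": 0,"dz": -2,"rx": 0,"ry": 0,"rz": 0,"fingers": 1},{"dx": 0,"dy": 0,"dz": -1,"rx": 0,"ry": 0,"rz": 0,"fingers": 1},{"dx": 0,"dy": 0,"dz": 0,"rx": 0,"ry": 0,"rz": 0,"fingers": 1},{"dx": 0,"dy": 0,"dz": 0,"rx": 0,"ry": 0,"rz": 0,"fingers": 1}]'

```text
clock: 12.25
tcp_pos: [0.6439, -0.2022, 0.1706]
orientation: [-0.001, 0.664, 0.747, -0.003]
wrist_force: [-20.9, 1.7, 25.7]
finger_gap: 0.0207
```

>>> servo_tool --deltas '[{"dx": -1,"dy": 0,"dz": 1.5,"rx": 0,"ry": 0,"rz": 0,"fingers": 1},{"dx": -1,"dy": 0,"dz": 1,"rx": 0,"ry": 0,"rz": 0,"fingers": 1},{"dx": 0,"dy": 0,"dz": 0,"rx": 0,"ry": 0,"rz": 0,"fingers": 1},{"dx": 0,"dy": 0,"dz": 0,"rx": 0,"ry": 0,"rz": 0,"fingers": 1}]'

```text
clock: 12.65
tcp_pos: [0.6435, -0.2023, 0.1705]
orientation: [-0.001, 0.664, 0.748, -0.002]
wrist_force: [-12.8, -0.6, 9.7]
finger_gap: 0.0211
```

```bash
python3 - <<'E'
import look,cv2,pickle
s,r,t=look.run(None); pickle.dump((r,t),open("o3.pkl","wb"))
a=cv2.resize(r["img"][175:260,110:220,::-1],(776,600),interpolation=3); cv2.imwrite("pics/end.png",a)
E
```

```text
[ 0.6435 -0.2023  0.1705] yaw 0.1178 [-12.79  -0.64   9.68] [-0.08  2.94 -0.32] 0.0211 12.65
```

View pics/end.png

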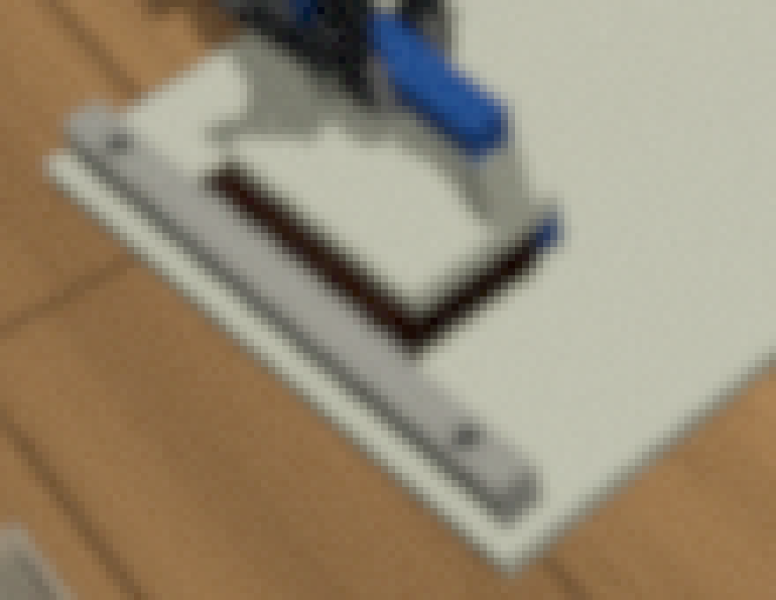

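The block lies flush along the fence with no light gap (216,185)–(415,340). The sole is on the block and the lip behind it, clear of the board. One hold to confirm it's steady, then hand in.

>>> servo_tool --deltas '[{"dx": 0,"dy": 0,"dz": 0,"rx": 0,"ry": 0,"rz": 0,"fingers": 1},{"dx": 0,"dy": 0,"dz": 0,"rx": 0,"ry": 0,"rz": 0,"fingers": 1},{"dx": 0,"dy": 0,"dz": 0,"rx": 0,"ry": 0,"rz": 0,"fingers": 1},{"dx": 0,"dy": 0,"dz": 0,"rx": 0,"ry": 0,"rz": 0,"fingers": 1},{"dx": 0,"dy": 0,"dz": 0,"rx": 0,"ry": 0,"rz": 0,"fingers": 1},{"dx": 0,"dy": 0,"dz": 0,"rx": 0,"ry": 0,"rz": 0,"fingers": 1},{"dx": 0,"dy": 0,"dz": 0,"rx": 0,"ry": 0,"rz": 0,"fingers": 1},{"dx": 0,"dy": 0,"dz": 0,"rx": 0,"ry": 0,"rz": 0,"fingers": 1}]'

```text
clock: 13.55
tcp_pos: [0.6435, -0.2023, 0.1704]
orientation: [-0.001, 0.664, 0.748, -0.002]
wrist_force: [-11.8, 0.3, 9.2]
finger_gap: 0.0208
```

```bash
python3 - <<'E'
from workcell import *
print(job.hand_in()); s=env.get_state(); print(s["wrist_force"],s["tcp_pos"],s["clock"])
E
```

```text
the job is handed in; nothing more can be done
None
the job is handed in; nothing more can be done
```

I lifted the white pusher with the blue bar off its hook and drew it clear. With its lip I slid the chocolate block up to the fence, then held a steady diagonal push and handed in. The hand-in gives no verdict.

**Last checks** (clock 13.55 s):
- **Push:** the wrist read about 12 N forward and 9 N down, or about 12 N down with the pusher's weight added. The pose was steady over the last 0.8 s.
- **Block:** in the last scene picture there is no visible gap between block and fence. The gripper yaw was 0.118 rad, matching the fence yaw I had measured.
- **Pusher:** still gripped (opening 21 mm), the tool within 0.01 rad of upright, the sole on the block.

**Disagreements and limits:**
- The block met the fence about 8 mm sooner than I had computed. The fence probably sits in from the board's edge.
- While I set the down force, the push briefly reached about 21 N forward and 26 N down before I eased it off.
- I did not measure the block's final pose or the separate fence and board contact forces. Those rest on the picture and the wrist reading.
- I did not measure the bystanders again at the end. The offcut, jar and turquoise look-alike showed no visible shift in the pictures.

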